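Tip the standing mortar prism into its measuring cradle

ROBOT

A 6-joint arm with a two-finger parallel gripper is mounted at the origin on a cart in front of the work surface, level with it; the furniture and walls round the work are solid. World frame = base frame: x ahead of the robot, y to its left, z up, the work surface at z = 0. Lengths are in m, angles in rad, forces in N, time in s.
With the tool pointing down it reaches from about 0.25 to 0.775 m from the base axis. Payload 4 kg.
Tool frame: the origin (TCP) lies midway between the tips of the shut fingers; the grasp point (between the pads) lies 19 mm behind it; y points along the fingers, x is the direction in which the jaws open and shut, and the axes are right-handed (so a half turn about y gives the same grasp; the last joint's range is limited). The gripper opens to 94 mm and grips with 3 to 60 N. Pads are 16 mm wide; open, the fingers measure 119 mm over their backs; the gripper's body (75 mm by 177 mm) begins 78 mm behind the grasp point.
Start: joints at [-1.416, 0.087, 1.371, -0, 1.684, -0.103], TCP at [0.14, -0.532, 0.206] pointing down, gripper open.
Joint ranges: [-3.1, 3.1], [-0.76, 2.03], [0.27, 2.55], [-1.08, 4.22], [0.17, 2.65], [-2.57, 2.57]. Speed limits (rad/s): [2.79, 2.79, 3.14, 3.14, 3.14, 3.14].

INTERFACE

Orientations are given as [roll, pitch, yaw] about the fixed x, y, z axes, in that order (R = Rz(yaw) Ry(pitch) Rx(roll)).
In Python, from bench import robot, snapshot, camera_info, ticket gives the robot as it stands.
- The arm moves only by the shell command python3 -m creep 'ROWS'. ROWS is JSON, a list of rows, each an object with "slide": the shift along the tool's x, y, z in mm, a list of three; "roll": the turn about the tool's y in degrees; "grip": the closure, from 0 (fully open) to 1 (shut). In form: [{"slide": [x, y, z], "roll": roll, "grip": grip}, ...]. A call has 1 to 20 rows; each row is the pose to reach, as a shift and turn from the pose commanded when the call began, along the tool's axes at that moment; what a row does not reach only later rows make up. A row lasts 1/12 s, in which the tool goes at most 41.7 mm and 7.16 degrees, less where a joint would pass 70% of its speed; a pose out of reach is approached as far as the arm can. A call with a gripper value outside its range is refused whole. The fingers move at their own pace and stop on an object; the grip force is fixed at half the most. Time passes only in rows, so rows that repeat a pose let the fingers close. It gives the time, the measured TCP pose, the force and the opening at its end, in the units of the state.
- robot.get_obs(): the state, without advancing time (a new reading comes with each control period).
- snapshot(name): name is "scene" or "top" or "wrist"; returns the picture (480x640x3 uint8, red, green, blue); there is no depth.
- camera_info(name): a dict with "fx", "fy", "cx", "cy" (pixels), "cam_to_world" (4x4, takes a point from camera to world coordinates). Camera axes: x right, y down, z forward; pixel columns grow to the right and rows downward; lengths in m; the calibration is good to about 2 mm. A picture is of the moment at which its call begins: read the wrist's pose just before it. camera_info takes no time and is no camera call; for the wrist camera it gives the pose at the moment of the call.
- ticket.close_job(): hands the job in, once; it reports no verdict.
The state is a dict: "time": time; "joint_positions": joint angles; "qvel": joint speeds; "joint_torque": joint torques, N m; "tool_pos": TCP position; "ee_rot": TCP orientation; "wrist_force": force on the tool from outside, world axes, zero at the start; "wrist_torque": the same for the moment, N m; "width": finger opening in m.
Only numpy, scipy, OpenCV 4.12 (cv2) and the standard library are available. Lean on these libraries where they do the work, as an engineer would, in place of code of your own. Each camera call takes 0.05 s, during which the arm holds its last target.

TASK

The grey mortar prism stands on end in the open end of the blue-based measuring cradle. With the fingertips, push it over so that it lies down lengthways between the cradle's two rails, then push it along the channel until its leading end rests against the end stop, and leave it there. Only push it, do not pick it up, and leave the other things on the bench alone.

Things in the scene. Friction and masses are not known exactly. Their poses are not given: they have to be found in the camera images.
- cradle: Measuring cradle fixed to the bench: blue base 74 (x) by 262 mm (y), 12 mm thick; origin under its centre on the bench, z up. A straight channel runs along its y between two aluminium rails: floor 12 mm above the bench, 46 mm clear width, rails 10 mm thick, their tops 34 mm above the bench. Open at the -y end; a stop block 54 mm high closes the +y end.
- stop_face (a point): Middle of the steel anvil disc (24 mm diameter) on the end stop, where the prism's end must rest: at x 0, y +116 mm, 32 mm above the bench in the cradle's frame.
- cradle_open_end (a point): Middle of the open (-y) edge of the cradle, on the level of the channel floor (cradle x 0, y -131 mm).
- prism: Plain grey mortar prism 40x40x160 mm, about 0.56 kg. Own y = its length; origin at the middle of one long face (the underside when lying), z into the prism. It starts standing on the channel floor, y up, z to the cradle's -y, foot about 101 mm to -y of the cradle's origin. Pushed near the top it goes over after about 14 degrees, then lies some 20 to 50 mm short of the stop; slides under 3 to 6 N.
- prism_foot (a point): Centre of the prism's lower 40x40 mm end face as it stands (prism y -80 mm); the end nearer the open end once it lies.
- prism_head (a point): Centre of the prism's upper 40x40 mm end face as it stands (prism y +80 mm, 172 mm above the bench); the leading end that must rest against the stop.
- other_prism: second grey mortar prism 40x160x40 mm, lying on the bench to the right; bystander; origin at the centre of its underside
- sample_jar: clear screw jar with blue cap, 66 mm diameter, 116 mm high, right; bystander; origin at the centre of its underside
- tin: low aluminium tin with lid, 59 mm diameter, 38 mm high, between the two balances; bystander; origin at the centre of its underside
- mould: black two-gang cube mould 93x160x62 mm, far left; bystander; origin at the centre of its underside
- trowel: pointing trowel with wooden handle, 255 mm long, lying at the far right; bystander; origin at the centre of its underside
- white_jar: clear screw jar with white cap, 68 mm diameter, 104 mm high, far left at the back; bystander; origin at the centre of its underside
- jug_1l: large bottle, 103 mm diameter, 210 mm high, right at the back; bystander; origin at the centre of its underside
- reagent_500: bottle with blue cap, 81 mm diameter, 184 mm high, right at the back; bystander; origin at the centre of its underside
There are look-alikes about, which are no part of the job. What is shaped like the prism but orange or pink is not meant.

How it is judged:
By the outcome, as a careful person would: the job done as asked, in the order asked, and still so for the second after the job is handed in, with the robot touching nothing.
It also fails if it takes over 40 s, if anything falls off the work surface, if the arm or the gripper's body presses on something with over 40 N, if the wrist force passes 120 N, or if a joint passes its speed limit or range.

## Working session

There is one attempt and no reset: what is moved stays moved. The work goes in short steps, Python scripts to look and compute and a shell command to move; the robot and the scene stay as the last step left them, time stands still between calls to the robot, and variables do not carry over. Pictures are saved under pics/ and viewed, and the job is handed in when it is done.

```bash
mkdir -p pics; ls; python3 - <<'E'
from bench import robot, snapshot, camera_info
import cv2
o=robot.get_obs()
print({k:o[k] for k in ('time','tool_pos','ee_rot','wrist_force','width')})
for n in ('scene','top','wrist'):
    im=snapshot(n); cv2.imwrite(f'pics/{n}0.png',im[:,:,::-1])
    c=camera_info(n); print(n,c['fx'],c['fy'],c['cx'],c['cy'],c['cam_to_world'])
E
```

```text
pics
{'time': 0.0, 'tool_pos': array([ 0.14011734, -0.53131201,  0.20435367]), 'ee_rot': array([-1.57062345,  0.00208572, -1.31301104]), 'wrist_force': array([ 0.33394771, -0.09091485, -0.33366179]), 'width': 0.09408107584236067}
scene 533.2008575021522 533.2008575021522 315.15961158497896 242.49699987070215 [[-8.09829757e-01 -4.48702877e-01  3.77943769e-01  2.25526330e-02]
 [-5.86664944e-01  6.19482735e-01 -5.21598874e-01  8.52091243e-01]
 [-8.67243667e-05 -6.44132649e-01 -7.64913801e-01  1.31372617e+00]
 [ 0.00000000e+00  0.00000000e+00  0.00000000e+00  1.00000000e+00]]
top 493.47552878351047 493.47552878351047 325.00749529394056 237.98595485508662 [[-0.14272447 -0.84999421  0.5070893  -0.32563972]
 [-0.98967656  0.11580941 -0.08443036  0.21711396]
 [ 0.01303961 -0.51390468 -0.85774819  1.72651624]
 [ 0.          0.          0.          1.        ]]
wrist 400.2057606250885 400.2057606250885 318.14070068649227 238.50506977725658 [[ 0.25598716 -0.93586577 -0.24212772  0.20889994]
 [-0.96667898 -0.24822142 -0.06259291 -0.51337486]
 [-0.00152273  0.25008276 -0.96822327  0.38295581]
 [ 0.          0.          0.          1.        ]]
```

View pics/scene0.png

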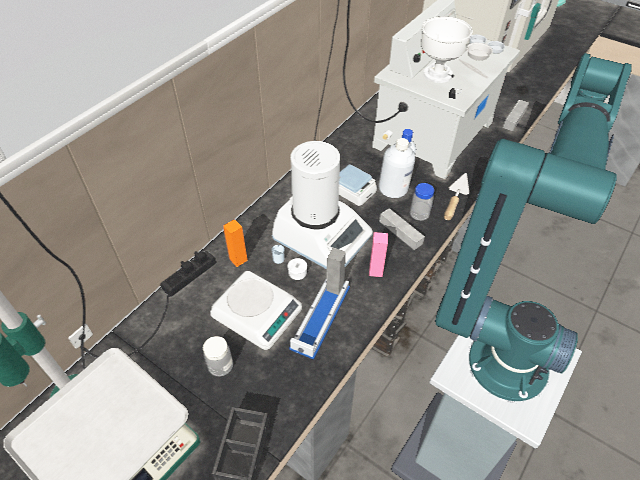

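View pics/top0.png

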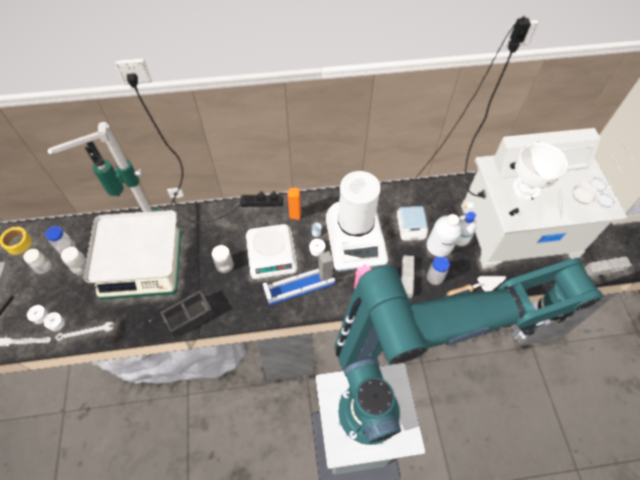

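View pics/wrist0.png

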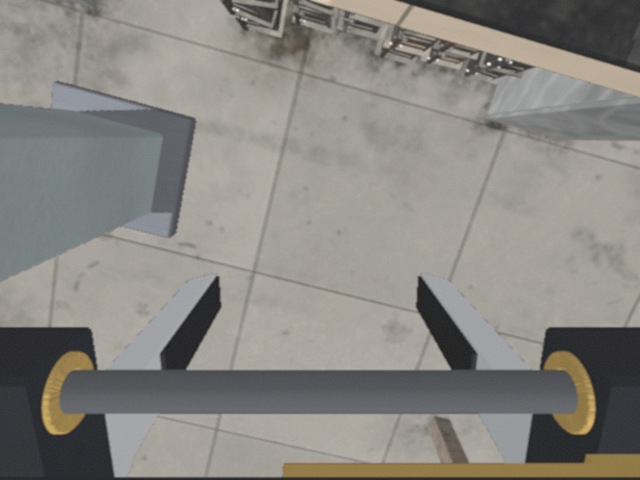

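The grey standing prism is at scene (336,270), at the open end of the blue cradle, with the stop near (305,345). The lookalikes are pink at (378,255), orange at (235,243) and the lying grey prism at (402,228). The grey one in the cradle fits the description, so I'll enlarge it to confirm.

```bash
python3 - <<'E'
import cv2
im=cv2.imread('pics/scene0.png')
c=im[235:365,270:400]; cv2.imwrite('pics/sc_crop.png',cv2.resize(c,None,fx=4.6,fy=4.6,interpolation=cv2.INTER_CUBIC))
im=cv2.imread('pics/top0.png')
c=im[235:310,250:350]; cv2.imwrite('pics/top_crop.png',cv2.resize(c,None,fx=8,fy=8,interpolation=cv2.INTER_CUBIC))
E
```

```text
(no output)
```

View pics/sc_crop.png

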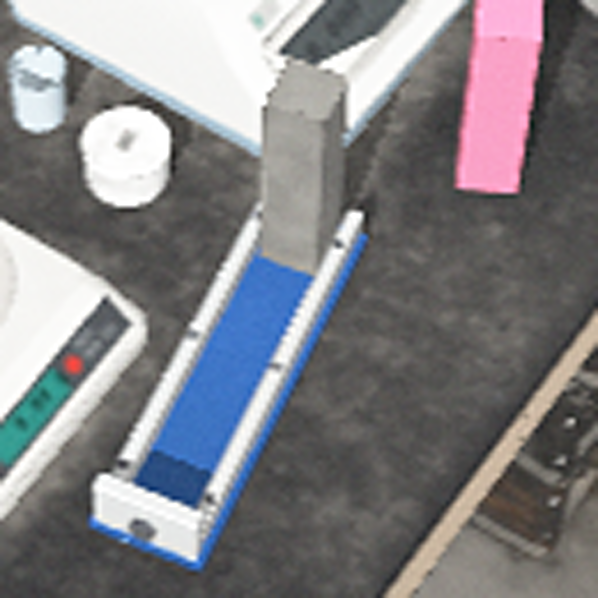

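View pics/top_crop.png

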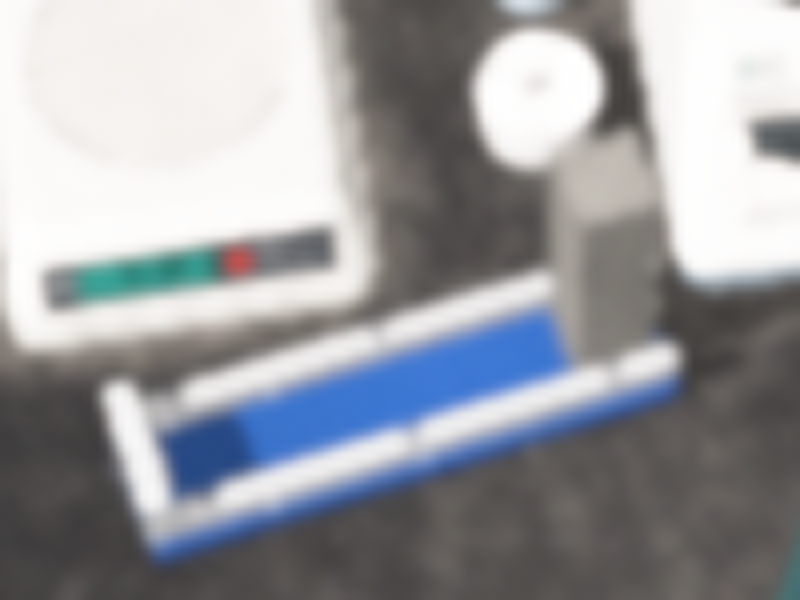

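The crops confirm it: the grey prism stands in the open end of the blue cradle, and the stop block is at the lower left. Now I'll fit the cradle and prism poses from corners read off both crops.

```bash
cat > h.py <<'E'
import numpy as np
from scipy.optimize import least_squares
from bench import camera_info
def proj(n,P):
    c=camera_info(n); T=np.linalg.inv(c['cam_to_world'])
    q=np.asarray(P)@T[:3,:3].T+T[:3,3]
    return np.c_[c['fx']*q[:,0]/q[:,2]+c['cx'],c['fy']*q[:,1]/q[:,2]+c['cy']]
def pose(p,L):
    L=np.asarray(L,float); c,s=np.cos(p[2]),np.sin(p[2])
    return np.c_[p[0]+c*L[:,0]-s*L[:,1],p[1]+s*L[:,0]+c*L[:,1],L[:,2]]
E
python3 - <<'E'
from h import *
S=lambda u,v:(270+u/4.6,235+v/4.6)
T=lambda u,v:(250+u/8,235+v/8)
A=np.array
sp=A([S(203,568),S(92,523),S(367,238),S(363,212)]); sl=A([(-37,131,0),(37,131,0),(-37,-131,12),(-33,-131,34)])/1000
tp=A([T(160,562),T(682,395)]); tl=A([(-37,131,0),(-37,-131,0)])/1000
def f(p): return np.r_[(proj('scene',pose(p,sl))-sp).ravel(),(proj('top',pose(p,tl))-tp).ravel()]
r=least_squares(f,[.45,.1,0.1],x_scale=[.1,.1,.1],loss='soft_l1'); print('cradle',r.x,np.degrees(r.x[2])); print(f(r.x).reshape(-1,2).round(1))
p=r.x
hs=A([S(285,62),S(347,76),S(330,113),S(265,100)])
h=.02
hl=A([(h,-h,.172),(-h,-h,.172),(-h,h,.172),(h,h,.172)])
ht=A([T(655,190),T(583,222)]); 
g=lambda q:np.r_[(proj('scene',pose(q,hl))-hs).ravel()]
r2=least_squares(g,[.45,.1,.1],x_scale=[.1,.1,.1]);print('prism',r2.x,np.degrees(r2.x[2]));print(g(r2.x).reshape(-1,2).round(1))
print('prism expected',pose(p,A([(0,-.101,0)])), 'open end',pose(p,A([(0,-.131,.012)])),'stop',pose(p,A([(0,.116,.032)])))
import cv2
for n,(x0,x1,y0,y1),k in (('scene',(270,400,235,365),4.6),('top',(250,350,235,310),8)):
    im=cv2.imread(f'pics/{n}0.png')[y0:y1,x0:x1]; im=cv2.resize(im,None,fx=k,fy=k,interpolation=cv2.INTER_CUBIC)
    def poly(L,q,col):
        P=(proj(n,pose(q,A(L)))-[x0,y0])*k
        cv2.polylines(im,[P.round().astype(int)],True,col,1)
    rect=lambda a,b,c,d,z:[(a,c,z),(b,c,z),(b,d,z),(a,d,z)]
    poly(rect(-.037,.037,-.131,.131,0),p,(0,0,255));poly(rect(-.023,.023,-.131,.116,.034),p,(0,255,255))
    poly(rect(-.033,.033,-.131,.116,.034),p,(0,255,0));poly(rect(-h,h,-h-.101,h-.101,.172),p,(255,0,255))
    poly(hl,r2.x,(255,255,0))
    cv2.imwrite(f'pics/{n}_ov.png',im)
E
```

```text
cradle [0.4931986  0.17362981 0.20139111] 11.538860783334236
[[-0.2  0.8]
 [-0.5  0.6]
 [ 0.4 -1.6]
 [ 0.4 -0.8]
 [-0.   0. ]
 [-0.  -0. ]]
prism [0.51449213 0.07231626 0.30609858] 17.53815661157864
[[-0.1 -1.6]
 [ 0.3 -1.1]
 [-0.2  1.7]
 [-0.1  0.9]]
prism expected [[0.51340188 0.0746711  0.        ]] open end [[0.51940286 0.04527742 0.012     ]] stop [[0.46999482 0.28728537 0.032     ]]
```

View pics/scene_ov.png

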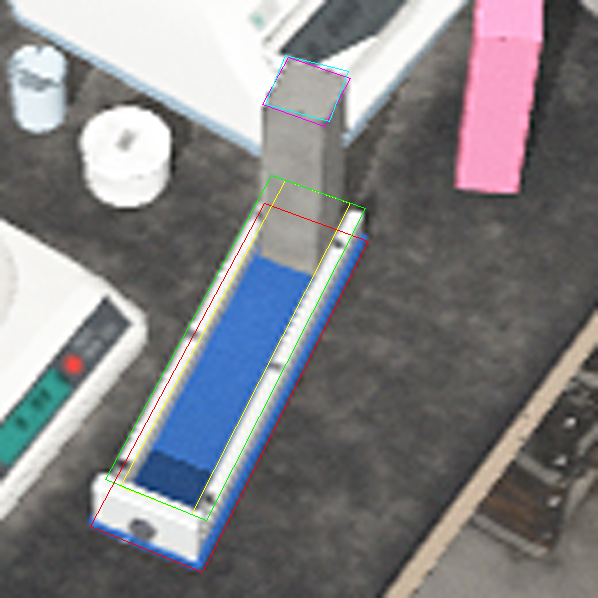

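View pics/top_ov.png

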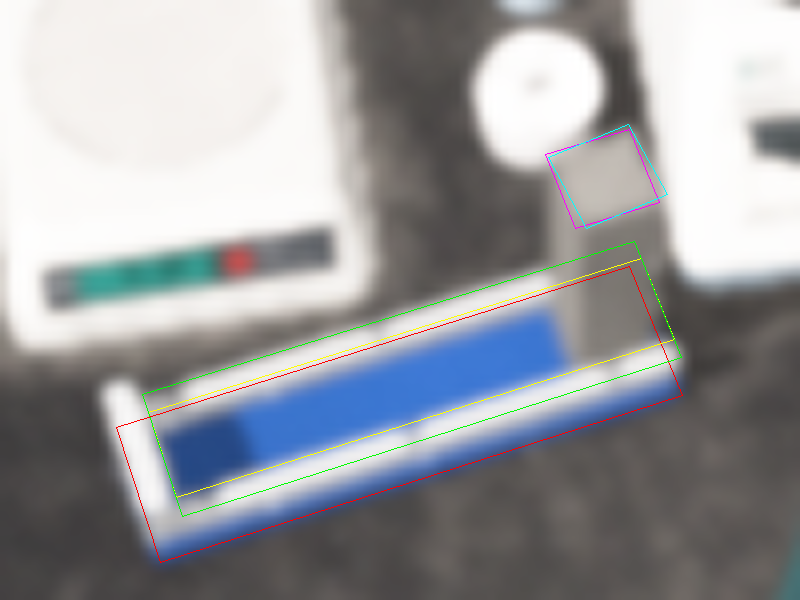

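The cradle fits well: yaw 11.5°, and the prism agrees with the expected foot to about 3 mm. Before choosing an approach I'll locate the neighbours: the pink prism, the balance with its can, and the tin.

```bash
python3 - <<'E'
from h import *
import cv2
def tri(a,b):
    P=[]
    for n in('scene','top'):
        c=camera_info(n);K=np.array([[c['fx'],0,c['cx']],[0,c['fy'],c['cy']],[0,0,1]]);P.append(K@np.linalg.inv(c['cam_to_world'])[:3])
    X=cv2.triangulatePoints(P[0],P[1],np.array(a,float).reshape(2,1),np.array(b,float).reshape(2,1)).ravel();return (X[:3]/X[3]).round(3)
print('can top',tri((316,157),(360,185)))
def ray(n,uv,z):
    c=camera_info(n);d=c['cam_to_world'][:3,:3]@[(uv[0]-c['cx'])/c['fx'],(uv[1]-c['cy'])/c['fy'],1];o=c['cam_to_world'][:3,3]
    return (o+d*(z-o[2])/d[2]).round(3)
print('pink foot near corners',ray('scene',(369,276),0),ray('scene',(383,276),0),'pink top',ray('scene',(380,236),.16))
print('balance corner near',ray('scene',(337,268),.0),ray('scene',(371,232),.03),ray('scene',(274,232),.03),'tin',ray('scene',(297,268),.038))
print('small balance',ray('scene',(262,345),.03),ray('scene',(300,308),.03))
o=__import__('bench').robot.get_obs()
R=__import__('scipy.spatial.transform',fromlist=['x']).Rotation.from_euler('xyz',o['ee_rot']).as_matrix();print(R.round(3))
E
```

```text
can top [ 0.692 -0.073  0.332]
pink foot near corners [ 0.46  -0.032  0.   ] [ 0.425 -0.057  0.   ] pink top [ 0.457 -0.063  0.16 ]
balance corner near [0.556 0.    0.   ] [ 0.538 -0.164  0.03 ] [0.789 0.018 0.03 ] tin [0.638 0.095 0.038]
small balance [0.56  0.355 0.03 ] [0.549 0.2   0.03 ]
[[ 0.255 -0.     0.967]
 [-0.967  0.002  0.255]
 [-0.002 -1.     0.   ]]
```

Pushing orientation: tool z along the channel, with the jaws shut and set across it. The roll is about -87°, which suits J6. I'll move to 150 mm behind the cradle centre at z≈0.26, which is clear of the can at (0.69,-0.07) and the pink prism.

```bash
python3 -m creep '[{"slide":[0,-40,0],"roll":0,"grip":1},{"slide":[-30,-56,30],"roll":-7,"grip":1},{"slide":[-442,-56,513],"roll":-87,"grip":1},{"slide":[-442,-56,513],"roll":-87,"grip":1},{"slide":[-442,-56,513],"roll":-87,"grip":1},{"slide":[-442,-56,513],"roll":-87,"grip":1},{"slide":[-442,-56,513],"roll":-87,"grip":1},{"slide":[-442,-56,513],"roll":-87,"grip":1},{"slide":[-442,-56,513],"roll":-87,"grip":1},{"slide":[-442,-56,513],"roll":-87,"grip":1},{"slide":[-442,-56,513],"roll":-87,"grip":1},{"slide":[-442,-56,513],"roll":-87,"grip":1},{"slide":[-442,-56,513],"roll":-87,"grip":1},{"slide":[-442,-56,513],"roll":-87,"grip":1},{"slide":[-442,-56,513],"roll":-87,"grip":1},{"slide":[-442,-56,513],"roll":-87,"grip":1},{"slide":[-442,-56,513],"roll":-87,"grip":1},{"slide":[-442,-56,513],"roll":-87,"grip":1},{"slide":[-442,-56,513],"roll":-87,"grip":1},{"slide":[-442,-56,513],"roll":-87,"grip":1}]'
python3 - <<'E'
from bench import robot
import numpy as np
from scipy.spatial.transform import Rotation as Ro
o=robot.get_obs();R=Ro.from_euler('xyz',o['ee_rot']).as_matrix();print(o['time'],o['tool_pos'],np.degrees(np.arctan2(R[1,2],R[0,2])),R.round(3),o['joint_positions'].round(2))
E
```

```text
time: 1.82
tool_pos: [0.5233, 0.0263, 0.2608]
ee_rot: [-1.571, 0.002, 0.207]
wrist_force: [-0.2, 1.0, -0.2]
width: 0.0001
1.8167 [0.52326915 0.02631518 0.26076594] 101.83978465303385 [[ 0.979 -0.002 -0.205]
 [ 0.205 -0.001  0.979]
 [-0.002 -1.    -0.   ]] [-0.06  0.03  1.33 -0.    1.79 -0.26]
```

Arrived with heading 101.8°. I'll look with the wrist and scene cameras to refine the pose.

```bash
python3 - <<'E'
from bench import *
from h import *
import cv2
A=np.array
p=[.4932,.1736,.2014];h=.02
for n in('wrist','scene','top'):
    im=snapshot(n)[:,:,::-1].copy(); cv2.imwrite(f'pics/{n}1.png',im)
    if n=='wrist':
        rect=lambda a,b,c,d,z:[(a,c,z),(b,c,z),(b,d,z),(a,d,z)]
        for L,col in((rect(-.037,.037,-.131,.131,0),(0,0,255)),(rect(-.023,.023,-.131,.116,.034),(0,255,255)),(rect(-h,h,-h-.101,h-.101,.172),(255,0,255))):
            cv2.polylines(im,[proj(n,pose(p,A(L))).round().astype(int)],True,col,1)
        cv2.imwrite('pics/wrist1_ov.png',im)
im=cv2.imread('pics/scene1.png')[200:380,250:430];cv2.imwrite('pics/scene1c.png',cv2.resize(im,None,fx=3.3,fy=3.3,interpolation=cv2.INTER_CUBIC))
E
```

```text
(no output)
```

View pics/wrist1_ov.png

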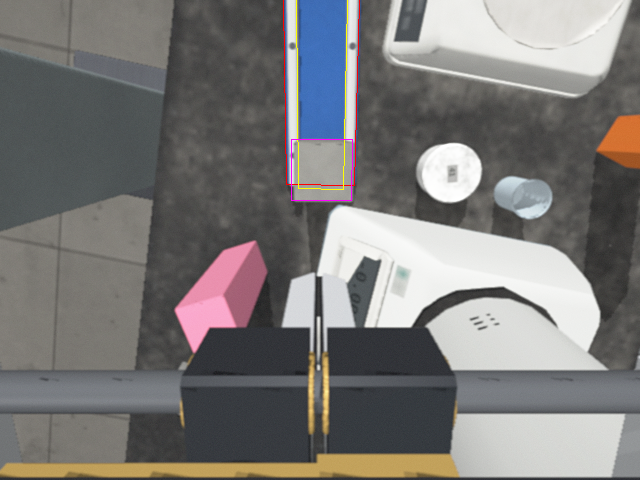

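View pics/scene1c.png

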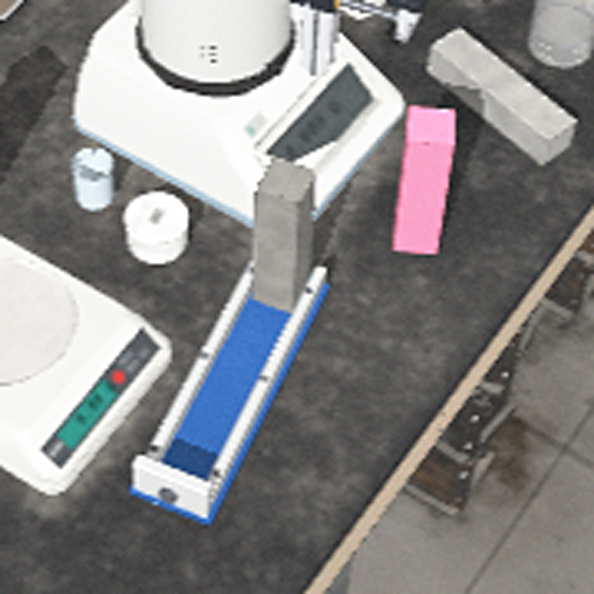

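The wrist overlay matches the channel and the prism top within a couple of pixels. The fingers at (318,300) are centred behind the prism at (322,170), so I'll lower to z≈0.15 for the tipping push.

```bash
python3 -m creep '[{"slide":[0,40,0],"roll":0,"grip":1},{"slide":[0,80,0],"roll":0,"grip":1},{"slide":[0,110,0],"roll":0,"grip":1},{"slide":[0,110,0],"roll":0,"grip":1},{"slide":[0,110,0],"roll":0,"grip":1}]'
python3 -m creep '[{"slide":[0,0,8],"roll":0,"grip":1},{"slide":[0,0,16],"roll":0,"grip":1},{"slide":[0,0,22],"roll":0,"grip":1},{"slide":[0,0,27],"roll":0,"grip":1},{"slide":[0,0,32],"roll":0,"grip":1},{"slide":[0,0,36],"roll":0,"grip":1},{"slide":[0,0,40],"roll":0,"grip":1}]'
python3 - <<'E'
from bench import *
import cv2
im=snapshot('scene')[200:380,250:430,::-1];cv2.imwrite('pics/scene2c.png',cv2.resize(im,None,fx=3.3,fy=3.3,interpolation=cv2.INTER_CUBIC))
E
```

```text
time: 2.38
tool_pos: [0.522, 0.0251, 0.1504]
ee_rot: [-1.57, 0.004, 0.203]
wrist_force: [-0.3, -0.7, 0.6]
width: 0.0005
time: 2.97
tool_pos: [0.5154, 0.0662, 0.1518]
ee_rot: [-1.571, -0.001, 0.206]
wrist_force: [0.2, -0.7, 0.5]
width: 0.0003
```

View pics/scene2c.png

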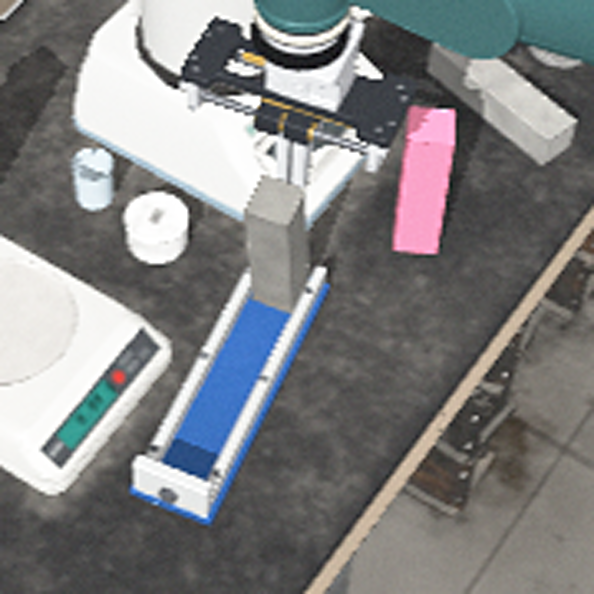

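The prism head is now at crop (276,190) and leans towards the stop, with its foot in place. I'll keep pushing gently past the tipping point.

```bash
python3 -m creep '[{"slide":[0,0,4],"roll":0,"grip":1},{"slide":[0,0,8],"roll":0,"grip":1},{"slide":[0,0,12],"roll":0,"grip":1},{"slide":[0,0,16],"roll":0,"grip":1},{"slide":[0,0,20],"roll":0,"grip":1},{"slide":[0,0,24],"roll":0,"grip":1},{"slide":[0,0,26],"roll":0,"grip":1},{"slide":[0,0,26],"roll":0,"grip":1},{"slide":[0,0,26],"roll":0,"grip":1},{"slide":[0,0,26],"roll":0,"grip":1},{"slide":[0,0,26],"roll":0,"grip":1},{"slide":[0,0,26],"roll":0,"grip":1}]'
python3 - <<'E'
from bench import *
import cv2
im=snapshot('scene')[200:380,250:430,::-1];cv2.imwrite('pics/scene3c.png',cv2.resize(im,None,fx=3.3,fy=3.3,interpolation=cv2.INTER_CUBIC))
cv2.imwrite('pics/wrist3.png',snapshot('wrist')[:,:,::-1])
E
```

```text
time: 4.02
tool_pos: [0.5102, 0.0908, 0.1514]
ee_rot: [-1.571, 0.0, 0.205]
wrist_force: [0.2, -0.4, 0.6]
width: 0.0006
```

View pics/scene3c.png

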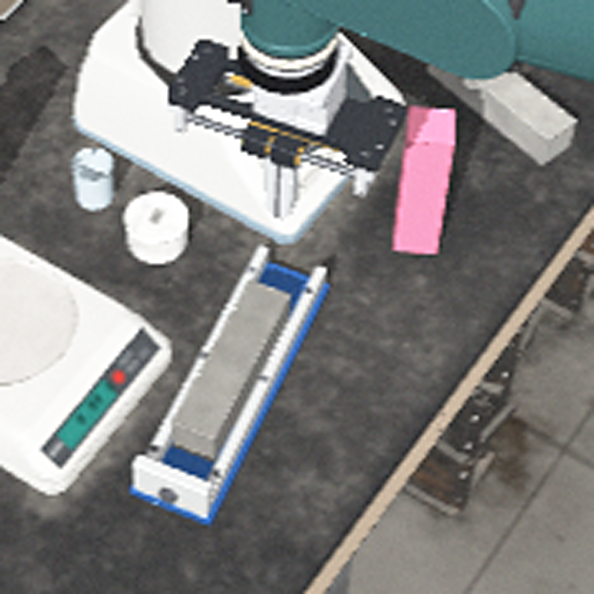

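View pics/wrist3.png

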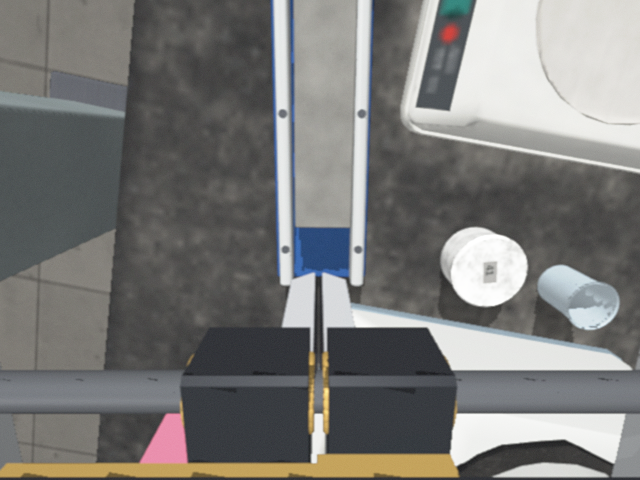

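The prism now lies in the channel: its foot edge is at wrist (323,227) and there is a gap to the stop at the far end. I'll measure the foot, the channel centreline and the balance corner.

```bash
python3 - <<'E'
from bench import *
from h import *
import cv2
p=[.4932,.1736,.2014]
def ray(n,uv,z):
    c=camera_info(n);d=c['cam_to_world'][:3,:3]@[(uv[0]-c['cx'])/c['fx'],(uv[1]-c['cy'])/c['fy'],1];o=c['cam_to_world'][:3,3]
    return (o+d*(z-o[2])/d[2])
def loc(P):
    c,s=np.cos(p[2]),np.sin(p[2]);d=np.array(P[:2])-p[:2];return ((c*d[0]+s*d[1])*1000,(-s*d[0]+c*d[1])*1000)
o=robot.get_obs();print('tcp',o['tool_pos'],loc(o['tool_pos']))
for nm,uv,z in(('footL',(294,227),.052),('footR',(351,227),.052),('openL',(286,285),.034),('openR',(359,284),.034),('tin',(480,270),.038)):
    P=ray('wrist',uv,z);print(nm,P.round(4),np.round(loc(P),1))
for nm,uv,z in (('bal',(250+290/3.3,200+243/3.3),0.01),('headmid',(250+194/3.3,200+440/3.3),.052),('headmid',(250+194/3.3,200+448/3.3),.052)):
    P=ray('scene',uv,z);print(nm,P.round(4),np.round(loc(P),1))
im=cv2.imread('pics/wrist3.png')[180:330,220:420];cv2.imwrite('pics/w3c.png',cv2.resize(im,None,fx=4,fy=4,interpolation=cv2.INTER_CUBIC))
E
```

```text
tcp [0.51015184 0.09080428 0.15145792] (np.float64(0.04663986627021291), np.float64(-84.51328094898892))
footL [0.4902 0.096  0.052 ] [-18.5 -75.4]
footR [0.5299 0.1044 0.052 ] [ 22.1 -75.2]
openL [0.4926 0.0445 0.034 ] [ -26.4 -126.3]
openR [0.5487 0.0571 0.034 ] [  31.1 -125.2]
tin [0.6364 0.0887 0.038 ] [ 123.3 -111.8]
bal [0.5379 0.0229 0.01  ] [  13.7 -156.6]
headmid [0.4714 0.262  0.052 ] [-3.6 91. ]
headmid [0.467 0.268 0.052] [-6.8 97.8]
```

View pics/w3c.png

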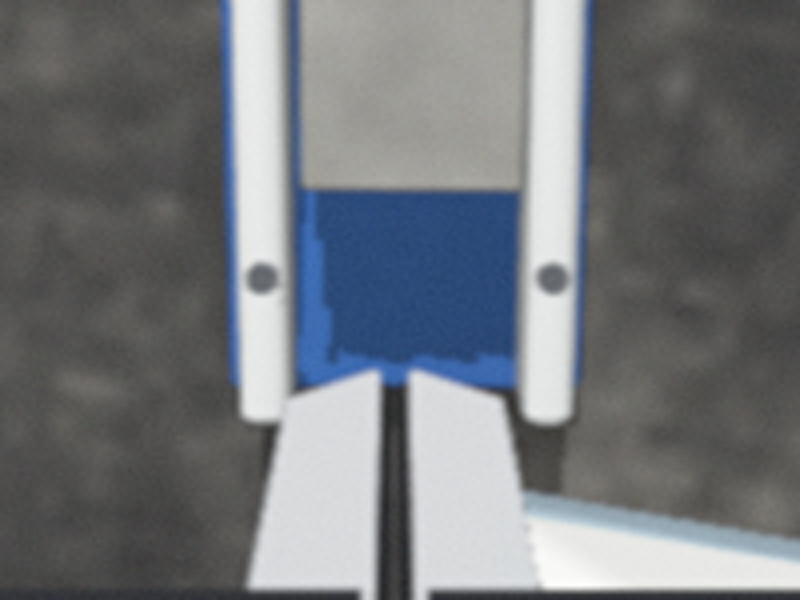

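The foot face is at about y'=-77, giving a gap of about 35 mm to the stop. The channel centre is about 2.5 mm to tool +x of the tool. I'll back off, shift and lower the fingertips into the open end of the channel to z≈0.027.

```bash
python3 -m creep '[{"slide":[2.5,0,-28],"roll":0,"grip":1},{"slide":[2.5,0,-28],"roll":0,"grip":1},{"slide":[2.5,40,-28],"roll":0,"grip":1},{"slide":[2.5,75,-28],"roll":0,"grip":1},{"slide":[2.5,90,-28],"roll":0,"grip":1},{"slide":[2.5,90,-28],"roll":0,"grip":1}]'
python3 - <<'E'
from bench import *
import cv2
im=snapshot('wrist')[:,:,::-1];cv2.imwrite('pics/wrist4.png',im)
im=snapshot('scene')[200:380,250:430,::-1];cv2.imwrite('pics/scene4c.png',cv2.resize(im,None,fx=3.3,fy=3.3,interpolation=cv2.INTER_CUBIC))
E
```

```text
time: 4.62
tool_pos: [0.5144, 0.064, 0.0564]
ee_rot: [-1.569, 0.01, 0.205]
wrist_force: [-0.1, 0.3, -0.5]
width: 0.0005
```

View pics/wrist4.png

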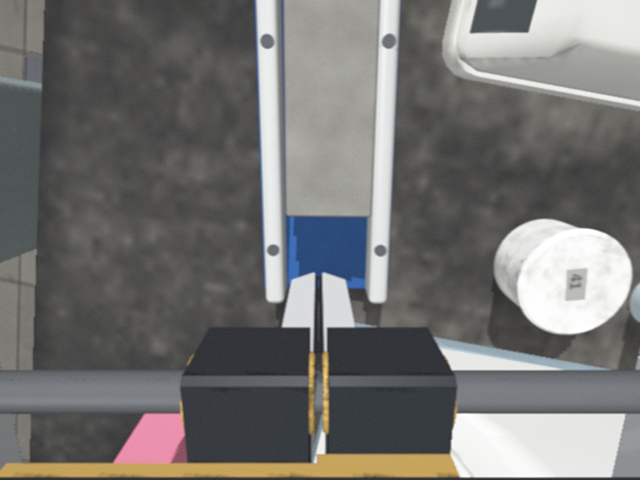

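View pics/scene4c.png

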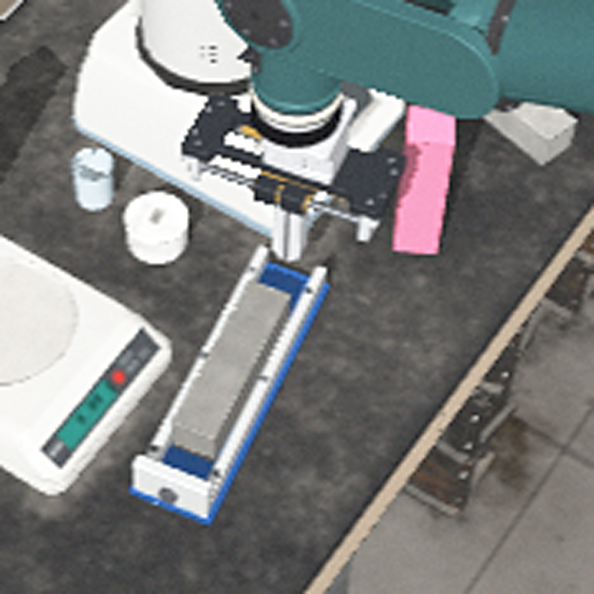

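The fingers are above the open end, slightly left of the channel centre: rails centre at px 327, fingers at 318. I'll let it settle for two rows and measure again.

```bash
python3 -m creep '[{"slide":[0,0,0],"roll":0,"grip":1},{"slide":[0,0,0],"roll":0,"grip":1}]'
python3 - <<'E'
from bench import *
from h import *
import cv2
im=snapshot('wrist')[200:320,240:400,::-1];cv2.imwrite('pics/w5c.png',cv2.resize(im,None,fx=5,fy=5,interpolation=cv2.INTER_CUBIC))
p=[.4932,.1736,.2014]
c,s=np.cos(p[2]),np.sin(p[2]);d=robot.get_obs()['tool_pos'][:2]-p[:2];print((c*d[0]+s*d[1])*1000,(-s*d[0]+c*d[1])*1000)
print(proj('wrist',[robot.get_obs()['tool_pos']]))
E
```

```text
time: 4.88
tool_pos: [0.52, 0.0642, 0.0639]
ee_rot: [-1.572, -0.004, 0.205]
wrist_force: [-0.2, 0.4, 0.6]
width: 0.0004
4.214381769657639 -112.58380660571298
[[320.87571842 292.31197431]]
```

View pics/w5c.png

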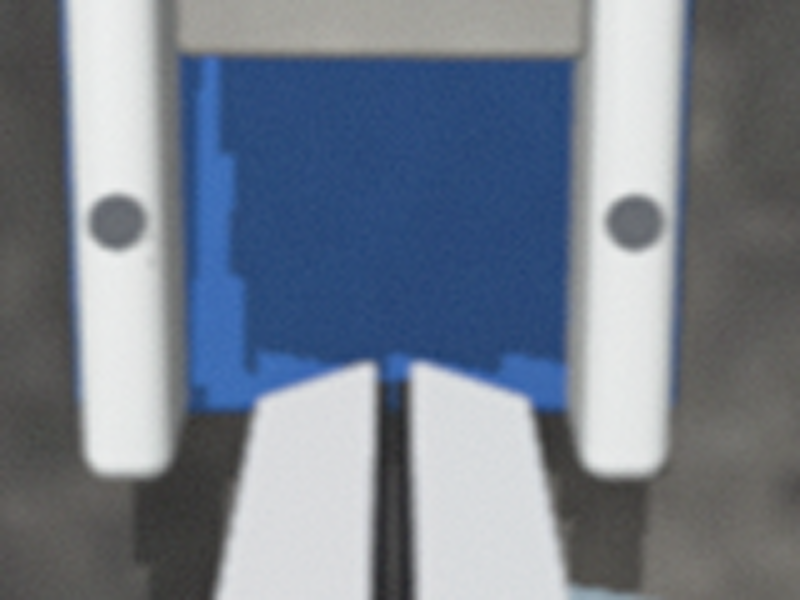

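Now the fingers (centre 394) are about 2 mm right of the channel centre (376). The measured x' is 4.2 and the commanded one about 2.5, so that is leftover wobble and the command itself is centred. I'll lower gently and let it settle.

```bash
python3 -m creep '[{"slide":[0,0,0],"roll":0,"grip":1},{"slide":[0,0,0],"roll":0,"grip":1},{"slide":[0,0,0],"roll":0,"grip":1},{"slide":[0,8,0],"roll":0,"grip":1},{"slide":[0,16,0],"roll":0,"grip":1},{"slide":[0,24,0],"roll":0,"grip":1},{"slide":[0,31,0],"roll":0,"grip":1},{"slide":[0,33,0],"roll":0,"grip":1},{"slide":[0,33,0],"roll":0,"grip":1},{"slide":[0,33,0],"roll":0,"grip":1},{"slide":[0,33,0],"roll":0,"grip":1}]'
python3 - <<'E'
from bench import *
from h import *
import cv2
im=snapshot('wrist')[160:320,220:420,::-1];cv2.imwrite('pics/w6c.png',cv2.resize(im,None,fx=4,fy=3.75,interpolation=cv2.INTER_CUBIC))
p=[.4932,.1736,.2014]
c,s=np.cos(p[2]),np.sin(p[2]);d=robot.get_obs()['tool_pos'][:2]-p[:2];print((c*d[0]+s*d[1])*1000,(-s*d[0]+c*d[1])*1000)
E
```

```text
time: 5.85
tool_pos: [0.5186, 0.0641, 0.0288]
ee_rot: [-1.571, -0.001, 0.205]
wrist_force: [-0.3, 0.3, 0.2]
width: 0.0004
3.0823744461596947 -112.43520177026775
```

View pics/w6c.png

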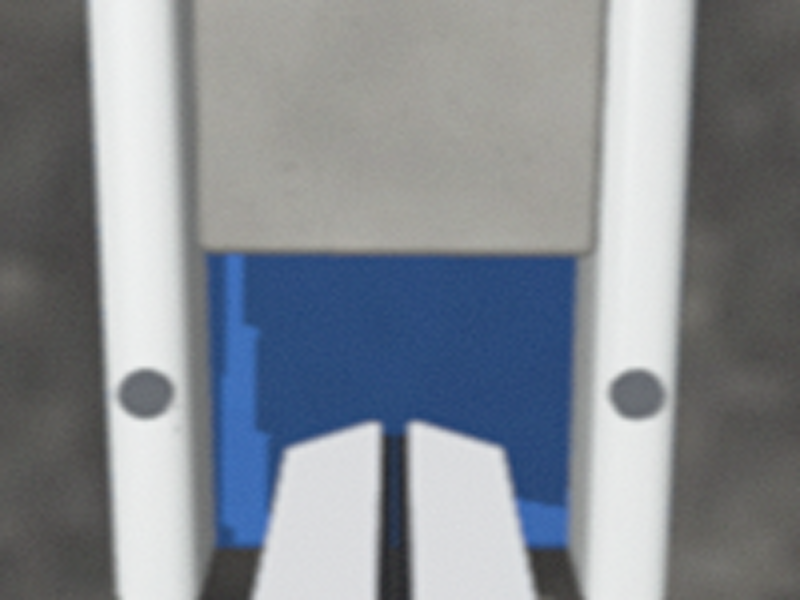

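The fingers are centred between the rails behind the foot (crop rail inners about 200/585, fingers 395). Now I'll push along the channel.

```bash
python3 -m creep '[{"slide":[0,0,6],"roll":0,"grip":1},{"slide":[0,0,12],"roll":0,"grip":1},{"slide":[0,0,18],"roll":0,"grip":1},{"slide":[0,0,21],"roll":0,"grip":1},{"slide":[0,0,24],"roll":0,"grip":1},{"slide":[0,0,27],"roll":0,"grip":1},{"slide":[0,0,30],"roll":0,"grip":1},{"slide":[0,0,33],"roll":0,"grip":1},{"slide":[0,0,36],"roll":0,"grip":1},{"slide":[0,0,39],"roll":0,"grip":1},{"slide":[0,0,42],"roll":0,"grip":1},{"slide":[0,0,45],"roll":0,"grip":1},{"slide":[0,0,47],"roll":0,"grip":1},{"slide":[0,0,49],"roll":0,"grip":1},{"slide":[0,0,50],"roll":0,"grip":1},{"slide":[0,0,50],"roll":0,"grip":1}]'
python3 - <<'E'
from bench import *
from h import *
import cv2
im=snapshot('wrist')[160:320,220:420,::-1];cv2.imwrite('pics/w7c.png',cv2.resize(im,None,fx=4,fy=3.75,interpolation=cv2.INTER_CUBIC))
im=snapshot('scene')[270:350,280:380,::-1];cv2.imwrite('pics/scene7c.png',cv2.resize(im,None,fx=7,fy=7,interpolation=cv2.INTER_CUBIC))
E
```

```text
time: 7.23
tool_pos: [0.508, 0.1133, 0.0285]
ee_rot: [-1.571, -0.0, 0.206]
wrist_force: [1.2, -3.1, 0.2]
width: 0.0007
```

View pics/w7c.png

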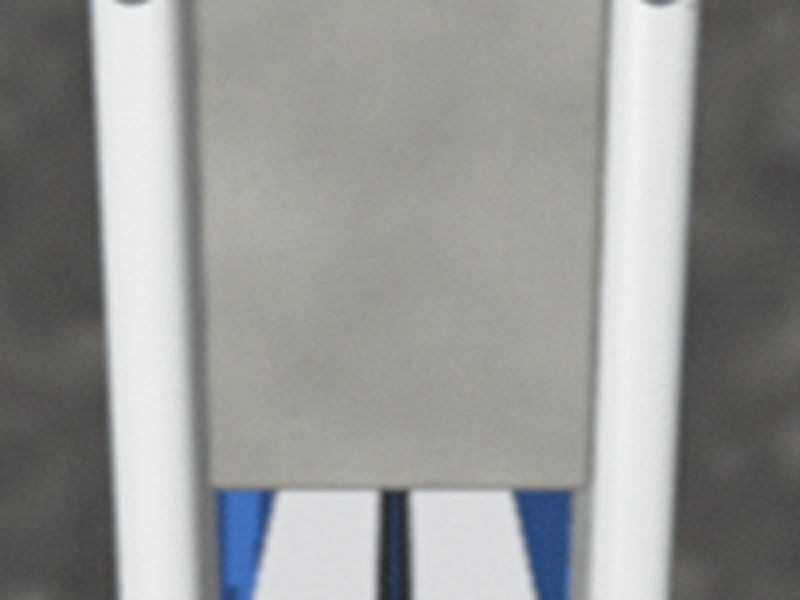

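View pics/scene7c.png

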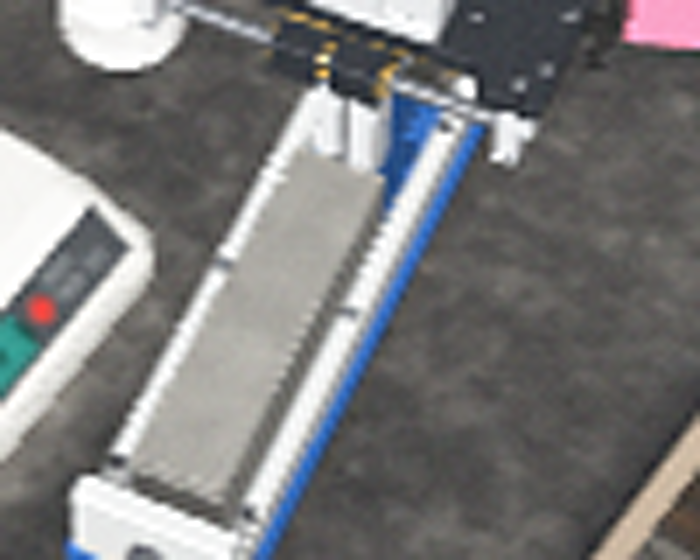

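The prism slides at about 3 N, foot against the fingers and head nearing the stop, with about 10 mm left. I'll continue at 1 mm per row.

```bash
python3 -m creep '[{"slide":[0,0,1],"roll":0,"grip":1},{"slide":[0,0,2],"roll":0,"grip":1},{"slide":[0,0,3],"roll":0,"grip":1},{"slide":[0,0,4],"roll":0,"grip":1},{"slide":[0,0,5],"roll":0,"grip":1},{"slide":[0,0,6],"roll":0,"grip":1},{"slide":[0,0,6],"roll":0,"grip":1}]'
python3 -m creep '[{"slide":[0,0,1],"roll":0,"grip":1},{"slide":[0,0,2],"roll":0,"grip":1},{"slide":[0,0,2],"roll":0,"grip":1}]'
```

```text
time: 7.92
tool_pos: [0.5069, 0.1191, 0.0285]
ee_rot: [-1.571, -0.0, 0.206]
wrist_force: [0.3, -4.1, 0.6]
width: 0.0005
time: 8.17
tool_pos: [0.5064, 0.121, 0.0285]
ee_rot: [-1.571, -0.0, 0.206]
wrist_force: [1.0, -2.7, 1.7]
width: 0.0005
```

```bash
python3 -m creep '[{"slide":[0,0,1],"roll":0,"grip":1},{"slide":[0,0,2],"roll":0,"grip":1},{"slide":[0,0,2],"roll":0,"grip":1}]'
python3 - <<'E'
from bench import *
import cv2
im=snapshot('scene')[310:360,280:340,::-1];cv2.imwrite('pics/scene8c.png',cv2.resize(im,None,fx=10,fy=10,interpolation=cv2.INTER_CUBIC))
E
```

```text
time: 8.42
tool_pos: [0.506, 0.123, 0.0285]
ee_rot: [-1.571, -0.0, 0.206]
wrist_force: [0.4, -4.0, 0.5]
width: 0.0002
```

View pics/scene8c.png

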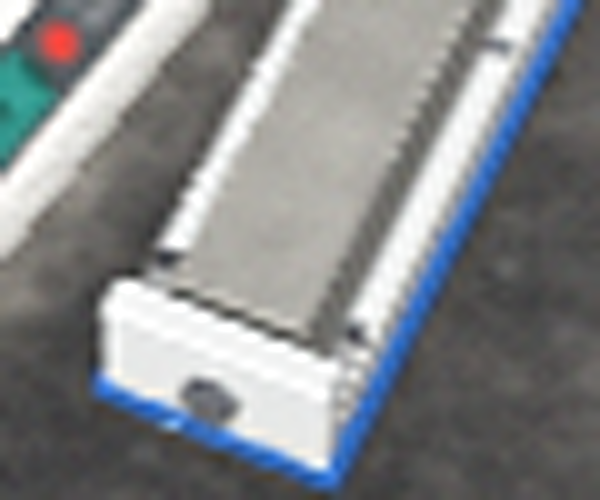

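The force is still only sliding friction (4 N), and a thin dark gap shows at the stop at crop (240,310). I'll continue in small steps until the force rises.

```bash
python3 -m creep '[{"slide":[0,0,0.7],"roll":0,"grip":1},{"slide":[0,0,1.5],"roll":0,"grip":1},{"slide":[0,0,1.5],"roll":0,"grip":1}]'
python3 -m creep '[{"slide":[0,0,0.7],"roll":0,"grip":1},{"slide":[0,0,1.5],"roll":0,"grip":1},{"slide":[0,0,1.5],"roll":0,"grip":1}]'
```

```text
time: 8.72
tool_pos: [0.5058, 0.1243, 0.0285]
ee_rot: [-1.571, -0.0, 0.205]
wrist_force: [0.7, -3.1, 1.4]
width: 0.0004
time: 8.97
tool_pos: [0.5057, 0.1245, 0.0285]
ee_rot: [-1.574, -0.0, 0.205]
wrist_force: [1.2, -7.0, 1.3]
width: 0.0006
```

The tool stalled at y'≈-51, so the foot is at about -43 against an expected -44, and the force is rising. One more small push to confirm.

```bash
python3 -m creep '[{"slide":[0,0,0.7],"roll":0,"grip":1},{"slide":[0,0,1.5],"roll":0,"grip":1},{"slide":[0,0,1.5],"roll":0,"grip":1},{"slide":[0,0,1.5],"roll":0,"grip":1}]'
```

```text
time: 9.3
tool_pos: [0.5057, 0.1245, 0.0286]
ee_rot: [-1.576, 0.0, 0.205]
wrist_force: [1.5, -10.5, 1.7]
width: 0.0004
```

It is firmly seated: 10.5 N with no motion. I'll retreat straight back out of the channel, then up.

```bash
python3 -m creep '[{"slide":[0,0,-1],"roll":0,"grip":1},{"slide":[0,0,-3],"roll":0,"grip":1},{"slide":[0,0,-8],"roll":0,"grip":1},{"slide":[0,0,-18],"roll":0,"grip":1},{"slide":[0,0,-30],"roll":0,"grip":1},{"slide":[0,0,-40],"roll":0,"grip":1},{"slide":[0,0,-45],"roll":0,"grip":1},{"slide":[0,-15,-50],"roll":0,"grip":1},{"slide":[0,-40,-50],"roll":0,"grip":1},{"slide":[0,-75,-50],"roll":0,"grip":1},{"slide":[0,-115,-50],"roll":0,"grip":1},{"slide":[0,-155,-50],"roll":0,"grip":1},{"slide":[0,-180,-50],"roll":0,"grip":1},{"slide":[0,-180,-50],"roll":0,"grip":1},{"slide":[0,-180,-50],"roll":0,"grip":1}]'
python3 - <<'E'
from bench import *
import cv2
im=snapshot('scene')[:,:,::-1];cv2.imwrite('pics/scene9.png',im)
a=cv2.resize(im[310:360,280:340],None,fx=10,fy=10,interpolation=cv2.INTER_CUBIC);cv2.imwrite('pics/scene9c.png',a)
cv2.imwrite('pics/wrist9.png',snapshot('wrist')[:,:,::-1])
E
```

```text
time: 10.55
tool_pos: [0.5164, 0.078, 0.2105]
ee_rot: [-1.571, -0.005, 0.205]
wrist_force: [0.4, -0.6, -0.3]
width: 0.0005
```

View pics/scene9.png

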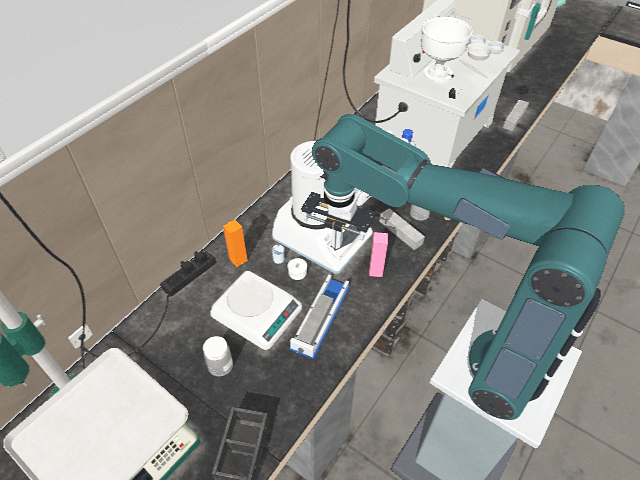

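View pics/scene9c.png

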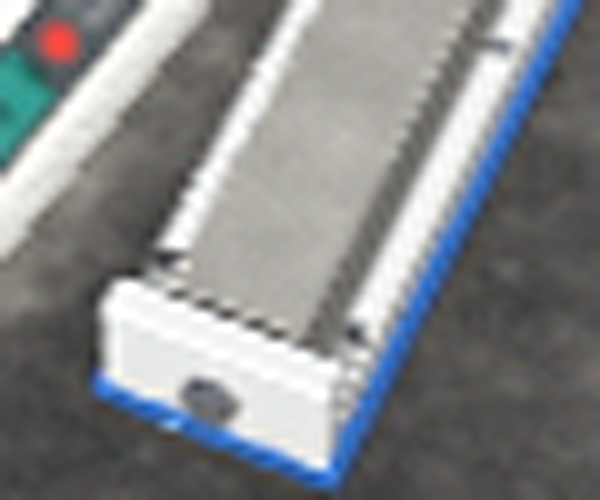

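View pics/wrist9.png

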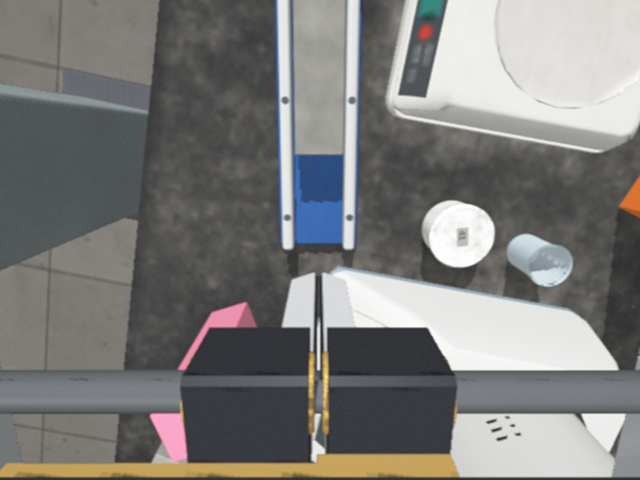

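The prism lies in the channel with its head at the stop and its foot edge at wrist (320,154). The fingers are clear and the neighbours haven't moved. A final numeric check of foot to open edge, which should be 87 mm, and then I hand in.

```bash
python3 - <<'E'
from bench import *
from h import *
def ray(n,uv,z):
    c=camera_info(n);d=c['cam_to_world'][:3,:3]@[(uv[0]-c['cx'])/c['fx'],(uv[1]-c['cy'])/c['fy'],1];o=c['cam_to_world'][:3,3]
    return (o+d*(z-o[2])/d[2])
a=ray('wrist',(320,154),.052);b=ray('wrist',(319,244),.012)
print(np.linalg.norm((a-b)[:2]))
E
```

```text
0.08695065345240541
```

```bash
python3 - <<'E'
from bench import ticket, robot
print(ticket.close_job(), robot.get_obs()['time'])
E
```

```text
the job is handed in; nothing more can be done
the job is handed in; nothing more can be done
```

The grey prism now lies lengthways between the rails with its leading end against the stop. I tipped it over by pushing near its top with the shut fingertips. I then slid it along the channel from the open end at about 3–4 N, backed out and lifted clear. The job was handed in at about 10.7 s.

**Last checks:**
- **Contact:** at the stop the tool stopped moving while the push rose to 10.5 N.
- **Position:** the foot is 87.0 mm from the open edge in the wrist picture, against the 87 mm expected. By the tool position the foot came out at about y' −43 mm, against −44 mm expected; that is within the camera calibration.
- **Surroundings:** the gripper is clear of everything, and the neighbours I could see had not moved.

**One thing that did not fully agree:** the scene picture still shows a thin dark line between the prism and the stop block. I take it to be the anvil disc standing proud of the block, given the hard contact and the distance, but I did not confirm it separately.

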